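# Open the bayonet filter housing and take out the spent filter

### The job

The air filter in the small round housing on the desk is spent. Turn its grey cover anticlockwise to unlock it, until its grip bar lines up with the two hose barbs, lift it off and set it down upright on the bare desk; then lift the white filter out by its pull tab and stand it upright in the open pale tray on the desk. Keep the cover and filter upright, do not let them fall, and leave the other things alone.

Things in the scene. Friction and masses are not known exactly. Their poses are not given: they have to be found in the camera images.
- housing: Fixed dark round filter housing on an aluminium foot disc of 122 mm diameter, 96 mm tall without cover. Origin: centre of the foot's underside, on the desk; z up. Two brass hose barbs stick out sideways along its +x and -x, to 79 mm from the centre, 44 mm above the desk. A spring seat in the bottom pushes filter and cover up with about 8 N. The desk is bare to 190 mm in front of it (-x).
- collar (a point): Centre of the housing's mouth, in the plane of the collar's top, 96 mm above the desk; axes as the housing. Collar 107 mm outside diameter with two inward lips, 80 mm inside diameter, 8 mm thick, that hold the cover's lugs down. Entry gaps in the lips, 50 degrees wide, lie at +x and -x (over the barbs): only there can the lugs rise. Bore below the lips: 76 mm.
- cover: Loose grey plastic bayonet cover, 92 mm diameter, 68 mm tall, 0.18 to 0.28 kg, hollow below. Origin: centre of its flat underside; z up. Two lugs (z 0 to 6 mm, to 46 mm from the centre) point along its +x and -x. Starts locked: origin 82 mm above the housing's origin, x axis 72 to 79 degrees clockwise (from above) of the housing's x axis. Unlocked and let go, it rises 5 mm or so.
- grip_bar (a point): Centre of the top of the cover's upright grip bar, 68 mm above the cover's underside. Bar 66 mm long along the cover's x, 16 mm thick along its y, 26 mm tall. To unlock turn anticlockwise, 0.1 to 0.2 N m, until the bar lies along the barbs (housing x), within 7 degrees; either end forward. Inner stops block it 8 degrees or so beyond that line and at the locked end. Then lift straight up.
- filter: Loose white filter cartridge with pleated paper wall, 68 mm diameter, 94 mm tall with its tab, 0.1 to 0.15 kg. Origin: centre of its flat underside; z up. Round body z 0 to 60 mm. Starts in the housing under the cover, origin 22 mm above the housing's origin, 30 to 31 mm once the cover is off; any yaw, may turn with the cover. To leave the collar it must rise straight up by at least 70 mm.
- pull_tab (a point): Centre of the top of the filter's upright pull tab, 94 mm above its underside; axes as the filter. Tab 40 mm long along the filter's x, 12 mm thick along its y, 34 mm tall. With the cover off its top stands 28 mm above the collar.
- tray: Loose pale plastic storage tray, open at the top, 234 mm along x, 182 mm along y, 44 mm tall, 0.3 kg. Origin: centre of its underside, on the desk. Flat inner floor 212 x 160 mm, 2 mm above the origin.
- glue: Bystander: standing white glue bottle with an orange cap, 35 mm diameter, 88 mm tall. Origin: centre of the underside.
- timer: Bystander: white kitchen timer lying flat, 64 x 64 x 19 mm. Origin: centre of the underside.
- dropper_bottle: Bystander: standing amber dropper bottle with a black cap, 30 mm diameter, 74 mm tall. Origin: centre of the underside.

How it is judged:
By the outcome, as a careful person would: the job done as asked, in the order asked, and still so for the second after the job is handed in, with the robot touching nothing.
It also fails if it takes over 70 s, if anything falls off the work surface, if the arm or the gripper's body presses on something with over 40 N, if the wrist force passes 120 N, or if a joint passes its speed limit or range.

### The arm

A 6-joint arm with a two-finger parallel gripper is mounted at the origin on a cart in front of the work surface, level with it; the furniture and walls round the work are solid. World frame = base frame: x ahead of the robot, y to its left, z up, the work surface at z = 0. Lengths are in mm, angles in degrees, forces in N, time in s.
With the tool pointing down it reaches from about 350 to 850 mm from the base axis. Payload 8.1 kg.
Tool frame: the origin (TCP) lies midway between the tips of the shut fingers; the grasp point (between the pads) lies 19 mm behind it; x points along the fingers, y is the direction in which the jaws open and shut, and the axes are right-handed (so a half turn about x gives the same grasp; the last joint's range is limited). The gripper opens to 85 mm and grips with 20 to 120 N. Pads are 22 mm wide; open, the fingers measure 114 mm over their backs; the gripper's body (76 mm by 85 mm) begins 54 mm behind the grasp point. The pads swing forward as they close: fully open they stand 13 mm farther back than shut.
Start: joints at [63.232, 7.471, 85.268, -0, 87.261, -4.893], TCP at [223.534, 556.81, 199.292] pointing down, gripper open.
Joint ranges: [-169.43, 169.43], [-51.17, 129.36], [1.28, 143.12], [-76.62, 256.62], [0, 156.53], [-152.29, 152.29]. Speed limits (degrees/s): [136.94, 136.94, 159.86, 180, 180, 180].

### API

Orientations are given as [roll, pitch, yaw] about the fixed x, y, z axes, in that order (R = Rz(yaw) Ry(pitch) Rx(roll)).
In Python, from bench import r gives the robot as it stands.
- The arm moves only by the tool move_arm, never from a script. Its argument "deltas" is a list of rows, each a list of 2 entries, a list of its own where there are three numbers: the shift along the tool's x, y, z in mm, then the turn about the tool's x in degrees. A call has 1 to 12 rows; each row is the pose to reach, as a shift and turn from the pose measured when the call began, along the tool's axes at that moment; what a row does not reach only later rows make up. A row lasts 1/8 s, in which the tool goes at most 62.5 mm and 10.7 degrees, less where a joint would pass 70% of its speed; a pose out of reach is approached as far as the arm can. A call with a gripper value outside its range is refused whole. "jaw" is the opening, from -1 (shut) to 1 (fully open), set as the call begins (left out, the last holds). The fingers move at their own pace and stop on an object; "squeeze" is the grip in N (left out, the last holds). Time passes only in rows, so rows that repeat a pose let the fingers close. It gives the time, the measured TCP pose, the force and the opening at its end, in the units of the state.
- r.sense(): the state, without advancing time (a new reading comes with each control period).
- r.snapshot(name): name is "side" or "top"; returns (picture, depth): 480x640x3 uint8, red, green, blue; 480x640 float32, mm along the optical axis (not along the pixel's ray), 0 where there is no reading.
- r.get_calibration(name): a dict with "fovy" (degrees; the focal length in pixels is half the picture's height over the tangent of half this angle, whatever the lens; pixels are square), "cx", "cy" (the principal point, pixels), "k1" (the pictures are not rectified: a ray, as slopes to the right and down, at radius r is drawn at 1 + k1 r^2 times it, then the intrinsics apply), "position" and "attitude" of the camera in the world. Camera axes: x right, y down, z forward; pixel columns grow to the right and rows downward; lengths in mm; the calibration is good to about 2 mm. A picture is of the moment at which its call begins. get_calibration takes no time and is no camera call.
- r.hand_in(): hands the job in, once; it reports no verdict.
The state is a dict: "time": time; "joint_pos": joint angles; "qd": joint speeds; "joint_efforts": joint torques, N m; "tool_pos": TCP position; "tcp_rot": TCP orientation; "ft_force": force on the tool from outside, world axes, zero at the start; "wrist_torque": the same for the moment, N m; "finger_gap": finger opening in mm.
Only numpy, scipy, OpenCV 4.12 (cv2) and the standard library are available. Lean on these libraries where they do the work, as an engineer would, in place of code of your own. Each camera call takes 0.05 s, during which the arm holds its last target. There are 200 camera calls.

## Working session

There is one attempt and no reset: what is moved stays moved. The work goes in short steps, Python scripts to look and compute and a tool call to move; the robot and the scene stay as the last step left them, time stands still between calls to the robot, and variables do not carry over. Pictures are saved under pics/ and viewed, about 8 in all and at most 12, crops included, and the job is handed in when it is done.

Besides the shell and the picture viewer there is one more tool, called after "Request:" by a JSON object that holds its "method" and its "body", one argument or row to a line. move_arm: Moves the arm, as the interface text tells. Its arguments: {"type":"object","properties":{"deltas":{"type":"array","items":{"type":"array"}},"jaw":{"type":"number"},"squeeze":{"type":"number"}},"required":["deltas"]}

```bash
mkdir -p pics; ls; cat > h.py <<'E'
import numpy as np, cv2, json
from bench import r
from scipy.spatial.transform import Rotation as R
def cal(n):
    c=r.get_calibration(n); f=240/np.tan(np.radians(c["fovy"])/2)
    K=np.array([[f,0,c["cx"]],[0,f,c["cy"]],[0,0,1]]); D=np.array([c["k1"],0,0,0,0.])
    A=np.array(c["attitude"],float)
    M=A if A.shape==(3,3) else R.from_euler('xyz',A,degrees=True).as_matrix()
    return K,D,M,np.array(c["position"],float)
def und(n,uv):
    K,D,M,p=cal(n); return cv2.undistortPoints(np.array(uv,float).reshape(-1,1,2),K,D).reshape(-1,2)
def plane(n,uv,z):
    K,D,M,p=cal(n); s=und(n,uv); d=np.c_[s,np.ones(len(s))]@M.T
    return p+d*((z-p[2])/d[:,2])[:,None]
def cloud(n,depth):
    K,D,M,p=cal(n); v,u=np.mgrid[0:480,0:640]; s=und(n,np.c_[u.ravel(),v.ravel()])
    z=depth.reshape(-1,1).astype(float); P=np.c_[s*z,z]@M.T+p; P[z[:,0]<=0]=np.nan
    return P.reshape(480,640,3)
def snap(n,name=None):
    im,d=r.snapshot(n)
    if name: cv2.imwrite("pics/"+name,im[:,:,::-1])
    return im,d
E
python3 - <<'E'
from h import *
for n in("side","top"):
    c=r.get_calibration(n);print(n,c); im,d=snap(n,n+"0.png"); np.savez("pics/%s0.npz"%n,im=im,d=d)
    P=cloud(n,d);print(P[240,320],P[400,320],P[100,100])
print(r.sense())
E
```

```text
pics
side {'fovy': 57.97024577910389, 'cx': 316.20992979239446, 'cy': 246.35078719150079, 'k1': 0.010841980055135087, 'position': array([ 550.25236738, -757.88246513,  635.91876973]), 'attitude': array([-126.26542575,   -1.20757738,   -3.94054269])}
[616.79637104 -55.75920649 134.67225289] [ 583.63814979 -467.20264878  206.53093657] [nan nan nan]
top {'fovy': 46.75183771998932, 'cx': 324.4250489382545, 'cy': 245.84216370952325, 'k1': -0.13293041110294626, 'position': array([ 427.56409551,  -62.7811928 , 1127.44612782]), 'attitude': array([-169.73681823,   -0.83057652,  -90.91278594])}
[624.37388512 -72.46529987 101.4669713 ] [320.79328146 -68.6360351    1.08511712] [714.64403674 189.60819923 529.22212835]
{'time': 0.1, 'joint_pos': array([ 6.32324351e+01,  7.50993049e+00,  8.53220868e+01, -2.02763440e-03,
        8.72615751e+01, -4.89297817e+00]), 'qd': array([ 0.01635529, -0.12809315, -0.08902479, -0.02512197,  0.0046641 ,
       -0.06350857]), 'joint_efforts': array([ 1.92819527e-03, -5.70949280e+01, -5.01942587e+01, -1.55639063e-04,
        8.10511352e-03,  2.76962845e-05]), 'tool_pos': array([223.29423985, 556.32257139, 198.36737204]), 'tcp_rot': array([ -93.6534024 ,   89.90638563, -115.52789064]), 'ft_force': array([ 0.76814561, -0.58527557, -0.38844738]), 'wrist_torque': array([-0.05202974, -0.04213499,  0.03468356]), 'finger_gap': 85.29984277263074}
```

View pics/top0.png

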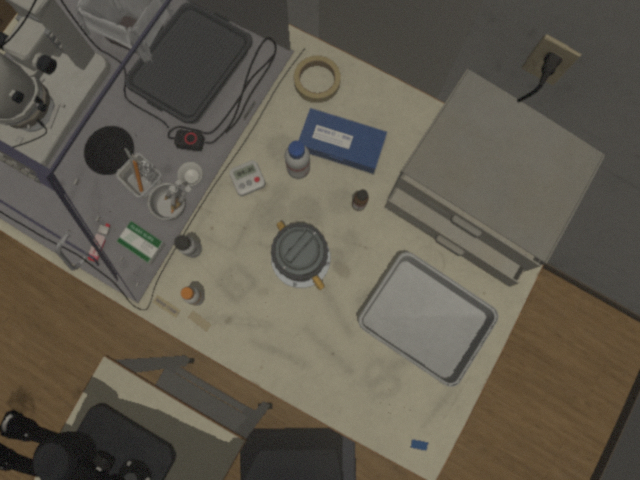

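View pics/side0.png

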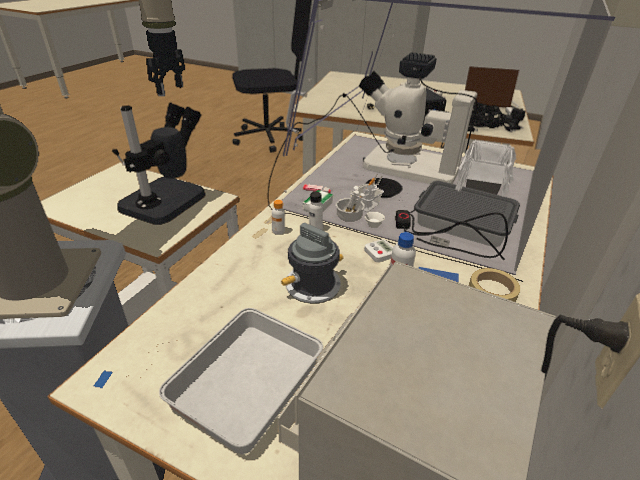

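The top view shows the housing at about (300,252), with barbs at (280,226) and (319,283) and the grip bar running (285,265)–(312,235). The tray is at (428,317), glue (190,294), timer (248,179) and dropper (360,199). In the side view the housing is at (315,262), with free desk between it and the near desk edge.

```bash
python3 - <<'E'
from h import *
z=np.load("pics/top0.npz"); im,d=z["im"],z["d"]; P=cloud("top",d)
hsv=cv2.cvtColor(im,cv2.COLOR_RGB2HSV)
u,v=np.meshgrid(np.arange(640),np.arange(480)); near=np.hypot(u-300,v-252)<50
# brass
m=near&(hsv[...,1]>120)&(hsv[...,0]>8)&(hsv[...,0]<28)
n,l,s,c=cv2.connectedComponentsWithStats(m.astype(np.uint8))
for i in range(1,n):
    if s[i,4]>15: print("brass",s[i],c[i],plane("top",[c[i]],44)[0], np.nanmedian(P[l==i],0))
# bar
Z=P[...,2]
print("heights",np.histogram(Z[near&np.isfinite(Z)],bins=np.arange(0,170,6)))
for lo,hi in((143,158),(112,135),(90,104)):
    m=near&(Z>lo)&(Z<hi); q=P[m]
    if len(q)<8: continue
    r_=cv2.minAreaRect(q[:,:2].astype(np.float32)); print(lo,len(q),r_,np.median(q[:,2]),"mean",q.mean(0)); 
    print(" fitLine",cv2.fitLine(q[:,:2].astype(np.float32),cv2.DIST_L2,0,.01,.01).ravel())
# circles at foot: desk-level bright foot
m=near&(Z>-4)&(Z<12)
# tray
reg=(u>345)&(u<510)&(v>240)&(v<395)&(Z>34)&(Z<52)
q=P[reg][:,:2].astype(np.float32);print("tray",len(q),cv2.minAreaRect(q),cv2.boxPoints(cv2.minAreaRect(q)))
cv2.imwrite("pics/crop.png",cv2.resize(im[180:330,220:420,::-1],None,fx=4,fy=4,interpolation=cv2.INTER_CUBIC))
for nm,(a,b),h in(("glue",(190,294),88),("timer",(248,179),19),("drop",(360,199),74),("white bottle",(297,153),90),("dk",(185,244),80)):
    print(nm,plane("top",[(a,b)],h)[0],P[b-4:b+5,a-4:a+5].reshape(-1,3)[:,2].round().max())
s=np.load("pics/side0.npz"); im2=s["im"]; P2=cloud("side",s["d"])
near2=np.hypot(u-315,v-262)<60
for lo,hi in((143,158),):
    m=near2&(P2[...,2]>lo)&(P2[...,2]<hi); q=P2[m]; print("side",len(q),cv2.minAreaRect(q[:,:2].astype(np.float32)),q.mean(0))
h2=cv2.cvtColor(im2,cv2.COLOR_RGB2HSV);m=near2&(h2[...,1]>140)&(h2[...,0]>8)&(h2[...,0]<28)
n,l,s,c=cv2.connectedComponentsWithStats(m.astype(np.uint8))
for i in range(1,n):
    if s[i,4]>15: print("brass",s[i],c[i],plane("side",[c[i]],44)[0])
E
```

```text
brass [278 222   6   8  31] [280.41935484 225.16129032] [666.60829203   5.57429655  44.        ] [665.29793404   5.82735759  51.02265311]
brass [314 277  10  12  65] [318.07692308 282.33846154] [550.93832394 -68.00612376  44.        ] [550.75492392 -67.81279262  50.64232308]
heights (array([2405,  333,  102,    2,    0,    0,    1,   40,  118,    6,    0,
          0,   20,   41,   26,  319,  468,  418,   73,  102,  661,   93,
         15,   29,  202,  119,    0,    0]), array([  0,   6,  12,  18,  24,  30,  36,  42,  48,  54,  60,  66,  72,
        78,  84,  90,  96, 102, 108, 114, 120, 126, 132, 138, 144, 150,
       156, 162, 168]))
143 326 ((606.1049194335938, -32.92266082763672), (17.50572395324707, 65.21393585205078), 47.96169662475586) 149.2127209615777 mean [605.52696575 -33.01267533 149.13439275]
 fitLine [  0.7493939   -0.66212445 605.527      -33.012676  ]
112 889 ((605.7122192382812, -33.18397521972656), (72.06795501708984, 73.62874603271484), 13.116203308105469) 123.3187011282688 mean [602.71057988 -33.65032492 122.9083422 ]
 fitLine [  0.61390376   0.78938085 602.7106  
[... 378 characters left out ...]
6827 -327.56854]
 [ 484.7117  -433.6183 ]
 [ 619.8826  -241.09845]
 [ 468.8392  -135.0487 ]]
glue [526.74218875 173.78168665  88.        ] nan
timer [771.35666803  74.62641544  19.        ] 22.0
drop [ 710.57020593 -152.41711205   74.        ] 78.0
white bottle [801.27129893 -29.87212945  90.        ] nan
dk [624.16144457 187.74425086  80.        ] nan
side 186 ((606.640869140625, -35.33418273925781), (18.160619735717773, 65.63416290283203), 48.262481689453125) [605.93908937 -38.21683259 147.24888237]
brass [339 254   4   6  17] [340.29411765 256.76470588] [669.41429533   4.82539864  44.        ]
brass [282 276  13   9  79] [287.92405063 279.78481013] [551.06876899 -68.89652153  44.        ]
```

View pics/crop.png

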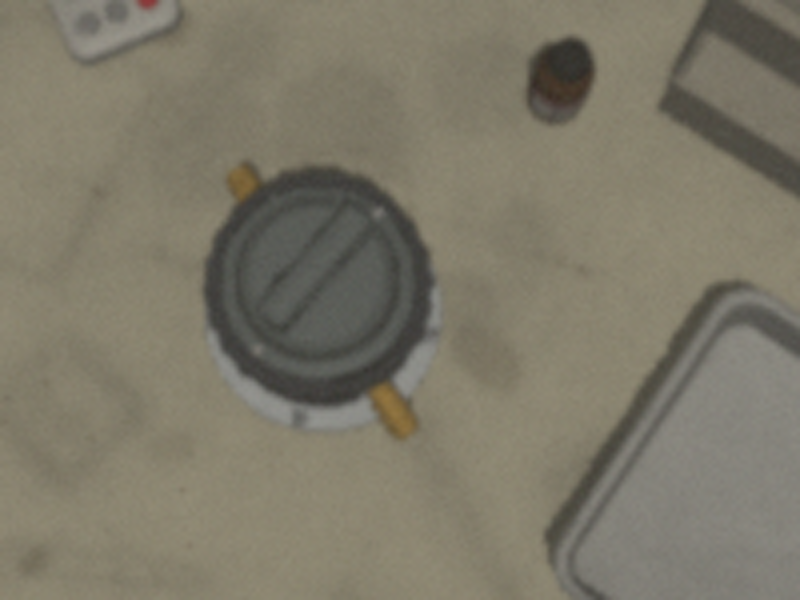

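```bash
cat >> h.py <<'E'
def go(xyz,yaw=None):
    """tool-frame shift and turn about tool x bringing TCP to xyz, jaw axis (mod 180) to yaw"""
    s=r.sense(); M=R.from_euler('xyz',s["tcp_rot"],degrees=True).as_matrix()
    sh=M.T@(np.array(xyz)-s["tool_pos"]); y=np.degrees(np.arctan2(M[1,1],M[0,1]))
    t=None if yaw is None else -((yaw-y+90)%180-90)
    print("t",s["time"],"pos",s["tool_pos"].round(1),"jawyaw",y.round(2),"tilt",M[:,0].round(3),"q",s["joint_pos"].round(1),
      "F",s["ft_force"].round(1),"T",s["wrist_torque"].round(2),"gap",round(s["finger_gap"],1)); print(" -> shift",sh.round(1),"turn",t)
    return M
E
python3 - <<'E'
from h import *
M=go([606,-33,200],48.5);print(M.round(3))
for w in([330,330,200],[430,120,200]): go(w)
P=cloud("top",np.load("pics/top0.npz")["d"])
for px in((140,300),(100,235),(60,175),(150,295),(55,170)): print(px,P[px[1]-3:px[1]+4,px[0]-3:px[0]+4].reshape(-1,3)[[10,24,38]].round())
Z=P[...,2]; q=P.reshape(-1,3)
m=(np.hypot(q[:,0]-500,q[:,1]-55)<75);print("desk spot",np.nanmax(q[m,2]),np.nanmin(q[m,2]),m.sum())
m=(q[:,0]>200)&(q[:,0]<560)&(q[:,1]>-150)&(q[:,1]<450)&(q[:,2]>120);print("tall in corridor",m.sum(),q[m][::20].round())
E
```

```text
t 0.1 pos [223.3 556.3 198.4] jawyaw 68.13 tilt [-0.001 -0.001 -1.   ] q [63.2  7.5 85.3 -0.  87.3 -4.9] F [ 0.8 -0.6 -0.4] T [-0.05 -0.04  0.03] gap 85.3
 -> shift [  -1.  -404.3  574.7] turn 19.625516629439147
[[-0.001  0.373  0.928]
 [-0.001  0.928 -0.373]
 [-1.    -0.002 -0.   ]]
t 0.1 pos [223.3 556.3 198.4] jawyaw 68.13 tilt [-0.001 -0.001 -1.   ] q [63.2  7.5 85.3 -0.  87.3 -4.9] F [ 0.8 -0.6 -0.4] T [-0.05 -0.04  0.03] gap 85.3
 -> shift [  -1.4 -170.3  183.3] turn None
t 0.1 pos [223.3 556.3 198.4] jawyaw 68.13 tilt [-0.001 -0.001 -1.   ] q [63.2  7.5 85.3 -0.  87.3 -4.9] F [ 0.8 -0.6 -0.4] T [-0.05 -0.04  0.03] gap 85.3
 -> shift [  -1.1 -327.9  354.4] turn None
(140, 300) [[528. 298.  -0.]
 [524. 298.  -0.]
 [520. 298.  -2.]]
(100, 235) [[664. 388.   5.]
 [657. 383.  18.]
 [654. 385.  13.]]
(60, 175) [[799. 489.   4.]
 [793. 486.   8.]
 [790. 489.   2.]]
(150, 295) [[538. 279.  -6.]
 [534. 277.   0.]
 [529. 276.   2.]]
(55, 170) [[632. 238. 528.]
 [806. 501.   3.]
 [801. 499.   6.]]
desk spot 6.767600257256163 -6.826846238161352 4285
tall in corridor 4379 [[559. 340. 265.]
[... 3225 characters left out ...]
217. 319. 165.]
 [211. 445. 171.]
 [218. 398. 190.]
 [219. 362. 189.]
 [218. 331. 178.]
 [210. 311. 138.]
 [214. 410. 186.]
 [217. 371. 190.]
 [215. 342. 175.]
 [212. 313. 156.]
 [214. 414. 191.]
 [215. 378. 191.]
 [213. 350. 173.]
 [214. 314. 174.]
 [204. 436. 156.]
 [213. 382. 190.]
 [212. 352. 177.]
 [214. 314. 179.]
 [202. 438. 156.]
 [212. 383. 191.]
 [209. 355. 173.]
 [211. 319. 175.]
 [205. 294. 146.]
 [209. 391. 189.]
 [208. 362. 175.]
 [209. 325. 176.]
 [204. 301. 146.]
 [208. 398. 191.]
 [207. 366. 182.]
 [207. 333. 175.]
 [201. 308. 142.]
 [206. 400. 190.]
 [206. 367. 184.]
 [206. 334. 177.]
 [204. 303. 164.]
 [204. 403. 191.]
 [204. 371. 182.]
 [204. 337. 177.]
 [203. 306. 167.]]
```

```bash
python3 - <<'E'
from h import *
for n in("top","side"):
    q=cloud(n,np.load("pics/%s0.npz"%n)["d"]).reshape(-1,3)
    for x0,x1,y0,y1 in((150,420,50,300),(150,420,300,400),(150,420,400,500),(100,200,250,700),(420,600,200,330),(600,800,-200,100)):
        m=(q[:,0]>x0)&(q[:,0]<x1)&(q[:,1]>y0)&(q[:,1]<y1); z=q[m,2]; print(n,(x0,x1,y0,y1),m.sum(),np.nanpercentile(z,[50,90,99,100]).round() if m.sum() else "")
for w in([223,556,340],[330,330,340],[430,120,340],[606,-33,340]): go(w)
E
```

```text
top (150, 420, 50, 300) 13971 [ -1.  24. 149. 174.]
top (150, 420, 300, 400) 9212 [ 22. 183. 191. 194.]
top (150, 420, 400, 500) 3160 [188. 223. 236. 241.]
top (100, 200, 250, 700) 637 [ 33.  61. 138. 151.]
top (420, 600, 200, 330) 4596 [  1. 222. 392. 430.]
top (600, 800, -200, 100) 13434 [  1.  96. 148. 154.]
side (150, 420, 50, 300) 7011 [ -1. 162. 275. 288.]
side (150, 420, 300, 400) 3486 [ 25. 175. 188. 287.]
side (150, 420, 400, 500) 1327 [201. 316. 345. 348.]
side (100, 200, 250, 700) 2790 [129. 288. 461. 477.]
side (420, 600, 200, 330) 1422 [  1. 325. 405. 424.]
side (600, 800, -200, 100) 5756 [ -0. 108. 148. 151.]
t 0.1 pos [223.3 556.3 198.4] jawyaw 68.13 tilt [-0.001 -0.001 -1.   ] q [63.2  7.5 85.3 -0.  87.3 -4.9] F [ 0.8 -0.6 -0.4] T [-0.05 -0.04  0.03] gap 85.3
 -> shift [-141.6   -0.6   -0.2] turn None
t 0.1 pos [223.3 556.3 198.4] jawyaw 68.13 tilt [-0.001 -0.001 -1.   ] q [63.2  7.5 85.3 -0.  87.3 -4.9] F [ 0.8 -0.6 -0.4] T [-0.05 -0.04  0.03] gap 85.3
 -> shift [-141.4 -170.5  183.3] turn None
t 0.1 pos [223.3 556.3 198.4] jawyaw 68.13 tilt [-0.001 -0.001 -1.   ] q [63.2  7.5 85.3 -0.  87.3 -4.9] F [ 0.8 -0.6 -0.4] T [-0.05 -0.04  0.03] gap 85.3
 -> shift [-141.1 -328.1  354.4] turn None
t 0.1 pos [223.3 556.3 198.4] jawyaw 68.13 tilt [-0.001 -0.001 -1.   ] q [63.2  7.5 85.3 -0.  87.3 -4.9] F [ 0.8 -0.6 -0.4] T [-0.05 -0.04  0.03] gap 85.3
 -> shift [-141.  -404.5  574.7] turn None
```

```bash
python3 - <<'E'
from h import *
q=cloud("side",np.load("pics/side0.npz")["d"])
for (y0,y1,x0,x1) in((104,112,122,132),(130,140,124,132),(104,112,165,200)):
    print(q[y0:y1:3,x0:x1:3].reshape(-1,3).round().tolist())
q=q.reshape(-1,3)
for x0,x1,y0,y1,z0 in((150,420,50,300,200),(150,420,300,400,200),(150,420,400,500,300)):
    m=(q[:,0]>x0)&(q[:,0]<x1)&(q[:,1]>y0)&(q[:,1]<y1)&(q[:,2]>z0); print(m.sum(),q[m].min(0).round(),q[m].max(0).round(),np.median(q[m],0).round())
E
```

```text
[[nan, nan, nan], [nan, nan, nan], [nan, nan, nan], [nan, nan, nan], [171.0, 290.0, 285.0], [178.0, 290.0, 286.0], [186.0, 286.0, 287.0], [190.0, 297.0, 283.0], [174.0, 278.0, 283.0], [179.0, 283.0, 281.0], [184.0, 289.0, 279.0], [189.0, 295.0, 277.0]]
[[-773.0, 2820.0, -752.0], [171.0, 286.0, 231.0], [179.0, 283.0, 232.0], [-752.0, 2747.0, -749.0], [169.0, 288.0, 223.0], [178.0, 282.0, 225.0], [-736.0, 2687.0, -750.0], [168.0, 284.0, 217.0], [176.0, 283.0, 217.0], [-703.0, 2583.0, -733.0], [164.0, 291.0, 206.0], [176.0, 277.0, 212.0]]
[[nan, nan, nan], [227.0, 489.0, 227.0], [240.0, 471.0, 233.0], [nan, nan, nan], [nan, nan, nan], [nan, nan, nan], [nan, nan, nan], [nan, nan, nan], [nan, nan, nan], [nan, nan, nan], [nan, nan, nan], [nan, nan, nan], [nan, nan, nan], [230.0, 471.0, 225.0], [240.0, 464.0, 227.0], [247.0, 468.0, 226.0], [255.0, 468.0, 226.0], [263.0, 472.0, 225.0], [nan, nan, nan], [284.0, 450.0, 232.0], [nan, nan, nan], [nan, nan, nan], [nan, nan, nan], [nan, nan, nan], [nan, nan, nan], [229.0, 467.0, 218.0], [239.0, 464.0, 219.0], [247.0, 464.0, 219.0], [256.0, 461.0, 220.0], [261.0, 473.0, 216.0], [267.0, 481.0, 213.0], [286.0, 434.0, 229.0], [295.0, 429.0, 231.0], [302.0, 434.0, 229.0], [nan, nan, nan], [nan, nan, nan]]
403 [164. 276. 200.] [191. 300. 288.] [181. 285. 247.]
11 [168. 301. 223.] [187. 304. 287.] [182. 303. 286.]
180 [185. 482. 300.] [212. 500. 348.] [201. 492. 326.]
```

Request:
{"method": "move_arm", "body": {
  "deltas": [
    [[-55,0,0],0],
    [[-110,0,0],0],
    [[-160,0,0],0],
    [[-160,-40,45],0],
    [[-160,-80,90],0],
    [[-160,-125,135],5],
    [[-160,-170,183],10],
    [[-160,-210,226],15],
    [[-160,-250,270],20],
    [[-160,-290,312],20],
    [[-160,-328,354],20],
    [[-160,-345,405],20]
  ],
  "jaw": 0.2,
  "squeeze": 80
}}

```text
time: 1.6
tool_pos: [471.1, 83.3, 359.3]
tcp_rot: [-37.3, 89.9, -79.2]
ft_force: [0.4, 1.3, -0.1]
finger_gap: 51.1
```

```bash
python3 -c "
from h import *
go([606,-33,200],48.5);go([606,-33,128],48.5)"
```

```text
t 1.6 pos [471.1  83.3 359.3] jawyaw 48.06 tilt [ 0.    -0.001 -1.   ] q [ 4.000e+00 -1.190e+01  8.760e+01 -1.000e-01  1.043e+02 -4.410e+01] F [ 0.4  1.3 -0.1] T [ 0.04 -0.03 -0.04] gap 51.1
 -> shift [159.5   3.8 178. ] turn -0.4413324721958247
t 1.6 pos [471.1  83.3 359.3] jawyaw 48.06 tilt [ 0.    -0.001 -1.   ] q [ 4.000e+00 -1.190e+01  8.760e+01 -1.000e-01  1.043e+02 -4.410e+01] F [ 0.4  1.3 -0.1] T [ 0.04 -0.03 -0.04] gap 51.1
 -> shift [231.5   3.9 177.9] turn -0.4413324721958247
```

Request:
{"method": "move_arm", "body": {
  "deltas": [
    [[40,1,60],-0.4],
    [[80,2,120],-0.4],
    [[120,4,178],-0.4],
    [[160,4,178],-0.4],
    [[190,4,178],-0.4],
    [[215,4,178],-0.4],
    [[231,4,178],-0.4],
    [[231,4,178],-0.4]
  ]
}}

```text
time: 2.6
tool_pos: [605.1, -32.8, 127.1]
tcp_rot: [-115.4, 89.8, -156.9]
ft_force: [-0.9, -0.3, -0.6]
finger_gap: 51.1
```

```bash
python3 -c "
from h import *
go([606,-33,128],48.5)"
```

```text
t 2.6 pos [605.1 -32.8 127.1] jawyaw 48.46 tilt [-0.003 -0.001 -1.   ] q [ -7.9  11.   89.   -0.1  80.2 -56.3] F [-0.9 -0.3 -0.6] T [ 0.04 -0.05  0.03] gap 51.1
 -> shift [-0.9  0.4  0.8] turn -0.03591045665419301
```

Request:
{"method": "move_arm", "body": {
  "deltas": [
    [[0,0,0.8],0],
    [[0,0,0.8],0],
    [[0,0,0.8],0],
    [[0,0,0.8],0],
    [[0,0,0.8],0],
    [[0,0,0.8],0]
  ],
  "jaw": -1,
  "squeeze": 70
}}

```text
time: 3.35
tool_pos: [605.7, -33.3, 127.1]
tcp_rot: [-115.7, 89.8, -157.3]
ft_force: [0.6, -0.4, 1.4]
finger_gap: 0.2
```

```bash
python3 -c "
from h import *
go([606,-33,128],48.5)"
```

```text
t 3.35 pos [605.7 -33.3 127.1] jawyaw 48.46 tilt [-0.003 -0.001 -1.   ] q [ -7.9  11.1  88.9  -0.1  80.2 -56.4] F [ 0.6 -0.4  1.4] T [ 0.   -0.05 -0.02] gap 0.2
 -> shift [-0.9  0.4  0. ] turn -0.03571897682863323
```

```bash
python3 -c "
from h import *
a,d=snap('side');b,e=snap('top')
A=cv2.resize(a[180:330,240:390,::-1],(600,600));B=cv2.resize(b[180:330,220:370,::-1],(600,600))
cv2.imwrite('pics/c1.png',cv2.resize(np.hstack([A,B]),(800,400)))
P=cloud('side',d); 
for u,v in((313,235),(313,220),(313,200)):print(u,v,P[v,u])
"
```

```text
313 235 [603.80511262 -39.31384753 135.75692625]
313 220 [602.4999841  -48.84164559 177.97364617]
313 200 [601.69237397 -49.64398509 223.26711721]
```

View pics/c1.png

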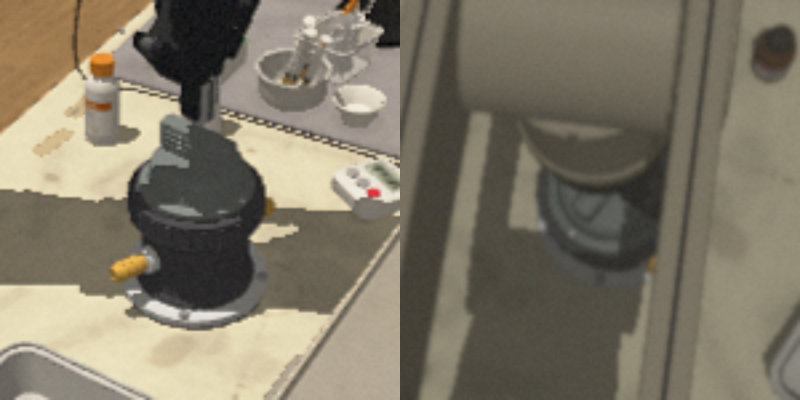

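```bash
python3 -c "
from h import *
a,d=snap('side');P=cloud('side',d)
np.set_printoptions(linewidth=220,suppress=True)
for v in range(205,246,3):
    print(v,[tuple(int(round(x)) if x==x else None for x in P[v,u]) for u in range(304,328,3)])
K,D,M,p=cal('side')
def pr(X): 
    return cv2.projectPoints((np.atleast_2d(X)-p)@M,np.zeros(3),np.zeros(3),K,D)[0].reshape(-1,2).round(1)
print(pr([[605.7,-33.3,127],[605.7,-33.3,150],[605.7,-33.3,180],[223,556,199]]))
b=np.load('pics/side0.npz');print(np.nanmean(np.abs(a[200:260,290:340].astype(int)-b['im'][200:260,290:340])))
cv2.imwrite('pics/c2.png',cv2.resize(np.hstack([a[190:265,270:370,::-1],b['im'][190:265,270:370,::-1]]),(800,300),interpolation=cv2.INTER_CUBIC))
"
```

```text
205 [(583, -77, 229), (589, -69, 224), (595, -62, 220), (602, -48, 211), (608, -48, 211), (614, -38, 205), (620, -38, 205), (658, 270, 21)]
208 [(584, -57, 210), (589, -73, 220), (595, -63, 214), (602, -56, 210), (608, -49, 205), (615, -35, 197), (621, -36, 197), (659, 272, 9)]
211 [(601, 275, -1), (590, -62, 207), (595, -66, 209), (602, -48, 198), (608, -49, 198), (615, -40, 193), (642, 179, 58), (659, 268, 2)]
214 [(600, 259, -1), (608, 254, 3), (597, -40, 186), (None, None, None), (608, -44, 189), (615, -39, 185), (642, 179, 48), (657, 251, 3)]
217 [(599, 244, -1), (607, 240, 2), (597, -41, 180), (602, -49, 185), (609, -45, 182), (615, -41, 180), (643, 182, 38), (656, 238, 2)]
220 [(599, 230, -1), (607, 231, -2), (597, -40, 172), (603, -47, 177), (609, -45, 176), (615, -41, 173), (642, 178, 31), (655, 221, 3)]
223 [(587, -16, 150), (606, 216, -2), (597, -43, 167), (603, -47, 169), (609, -46, 169), (615, -40, 165), (643, 179, 21), (654, 214, -2)]
226 [(586, -25, 148), (592, -28, 150), (598, -26, 149), (603, -40, 158), (609, -45, 162), (635, 172, 17), (643, 177, 13), (653, 199, -2)]
[... 222 characters left out ...]
147), (615, -47, 148), (621, -48, 149), (627, -49, 149)]
235 [(586, -27, 128), (592, -34, 132), (598, -40, 136), (604, -40, 136), (609, -49, 142), (615, -54, 146), (621, -55, 146), (626, -57, 147)]
238 [(586, -31, 123), (592, -31, 122), (598, -39, 128), (604, -42, 130), (609, -48, 134), (615, -53, 138), (620, -58, 141), (626, -60, 142)]
241 [(586, -40, 122), (592, -42, 123), (598, -40, 121), (604, -42, 123), (609, -49, 127), (615, -54, 131), (621, -58, 134), (627, -59, 134)]
244 [(585, -51, 122), (591, -49, 121), (597, -53, 123), (603, -52, 122), (609, -52, 123), (615, -52, 122), (621, -57, 125), (627, -59, 127)]
[[313.7 236.8]
 [313.9 227.5]
 [314.1 214.8]
 [173.1 106.2]]
29.329333333333334
```

View pics/c2.png

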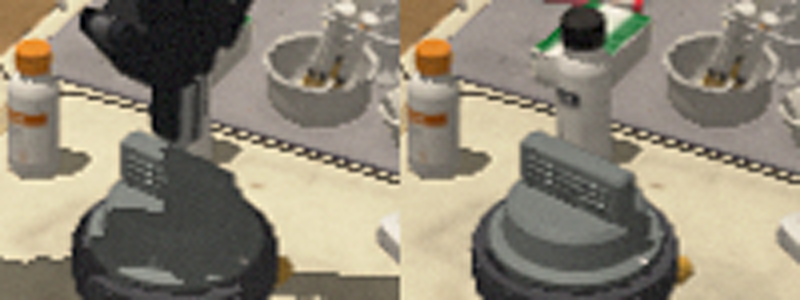

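The fingers closed just above the bar: the depth shows the tips at z≈157, while the state reports 127. I'll check whether the start image shows the same offset.

```bash
python3 -c "
from h import *
np.set_printoptions(suppress=True)
q0=cloud('side',np.load('pics/side0.npz')['d']).reshape(-1,3)
m=(np.hypot(q0[:,0]-223,q0[:,1]-556)<65)&(q0[:,2]>100);q=q0[m];print('start',m.sum(),np.sort(q[:,2])[:20].round(),q[q[:,2]<q[:,2].min()+60].mean(0))
b,e=snap('top');P=cloud('top',e)
q=P.reshape(-1,3);m=(np.hypot(q[:,0]-606,q[:,1]+33)<60)&(q[:,2]>155)
print(m.sum(),np.percentile(q[m],[1,50,99],axis=0).round())
s=r.sense();print(s['joint_pos'],s['tool_pos'])
"
```

```text
start 2426 [231. 242. 244. 244. 245. 245. 245. 245. 245. 246. 246. 246. 246. 246.
 246. 247. 247. 248. 248. 248.] [224.05085114 551.33836705 267.43668433]
9435 [[559. -89. 252.]
 [591. -32. 563.]
 [646.  23. 579.]]
[ -7.93813951  11.09817742  88.87308484  -0.08253079  80.1681609
 -56.38636127] [605.65836137 -33.32626643 127.00590318]
```

Both views agree that the true z is about 31 mm above the reported value. I'll open, go down by that much less a margin, and close again.

Request:
{"method": "move_arm", "body": {
  "deltas": [
    [[0,0,0],0],
    [[0,0,0],0],
    [[0,0,0],0],
    [[8,0,0],0],
    [[16,0,0],0],
    [[22,0,0],0],
    [[25,0,0],0],
    [[25,0,0],0]
  ],
  "jaw": 0.2
}}

```text
time: 4.55
tool_pos: [605.4, -33.3, 101.6]
tcp_rot: [-122.0, 89.8, -163.5]
ft_force: [0.9, -0.3, -0.1]
finger_gap: 51.5
```

Request:
{"method": "move_arm", "body": {
  "deltas": [
    [[0,0,0],0],
    [[0,0,0],0],
    [[0,0,0],0],
    [[0,0,0],0],
    [[0,0,0],0]
  ],
  "jaw": -1
}}

```text
time: 5.18
tool_pos: [605.7, -33.4, 102.2]
tcp_rot: [-112.7, 89.8, -154.3]
ft_force: [-1.7, -0.3, 4.6]
finger_gap: 14.2
```

```bash
python3 -c "
from h import *
go([606,-33,102],48.5)
a,d=snap('side');P=cloud('side',d)
cv2.imwrite('pics/c3.png',cv2.resize(a[190:340,230:430,::-1],(800,600),interpolation=cv2.INTER_CUBIC))
"
```

```text
t 5.175 pos [605.7 -33.4 102.2] jawyaw 48.47 tilt [-0.002 -0.001 -1.   ] q [ -7.9  12.3  90.2  -0.1  77.6 -56.4] F [-1.7 -0.3  4.6] T [-0.03  0.2   0.02] gap 14.2
 -> shift [ 0.2  0.5 -0. ] turn -0.034355811614318554
```

Request:
{"method": "move_arm", "body": {
  "deltas": [
    [[0,0,0],-4],
    [[0,0,0],-9],
    [[0,0,0],-15],
    [[0,0,0],-21],
    [[0,0,0],-27],
    [[0,0,0],-33],
    [[0,0,0],-39],
    [[0,0,0],-45],
    [[0,0,0],-50],
    [[0,0,0],-50]
  ]
}}

```text
time: 6.48
tool_pos: [605.9, -33.4, 102.2]
tcp_rot: [-156.7, 89.9, -148.2]
ft_force: [0.5, -0.2, 3.3]
finger_gap: 14.0
```

```bash
python3 -c "
from h import *
go([606,-33,102],122.5)
"
```

```text
t 6.475 pos [605.9 -33.4 102.2] jawyaw 98.43 tilt [-0.002 -0.001 -1.   ] q [-7.900e+00  1.230e+01  9.020e+01 -1.000e-01  7.760e+01 -1.064e+02] F [ 0.5 -0.2  3.3] T [-0.05 -0.04  0.12] gap 14.0
 -> shift [0.2 0.4 0.1] turn -24.068212860051958
```

Request:
{"method": "move_arm", "body": {
  "deltas": [
    [[0,0,0],-6],
    [[0,0,0],-12],
    [[0,0,0],-18],
    [[0,0,0],-22],
    [[0,0,0],-24],
    [[0,0,0],-24],
    [[0,0,0],-24]
  ]
}}

```text
time: 7.35
tool_pos: [606.2, -33.4, 102.4]
tcp_rot: [-171.9, 89.9, -139.5]
ft_force: [1.5, -0.1, 5.2]
finger_gap: 14.3
```

```bash
python3 -c "
from h import *
go([606,-33,102],122.5)
a,d=snap('side');P=cloud('side',d)
cv2.imwrite('pics/c3.png',cv2.resize(a[190:340,230:430,::-1],(800,600),interpolation=cv2.INTER_CUBIC))
"
```

```text
t 7.35 pos [606.2 -33.4 102.4] jawyaw 122.35 tilt [-0.001 -0.001 -1.   ] q [-7.900e+00  1.230e+01  9.020e+01 -1.000e-01  7.760e+01 -1.303e+02] F [ 1.5 -0.1  5.2] T [-0.07 -0.12  0.02] gap 14.3
 -> shift [0.4 0.5 0.1] turn -0.14638795421926432
```

View pics/c3.png

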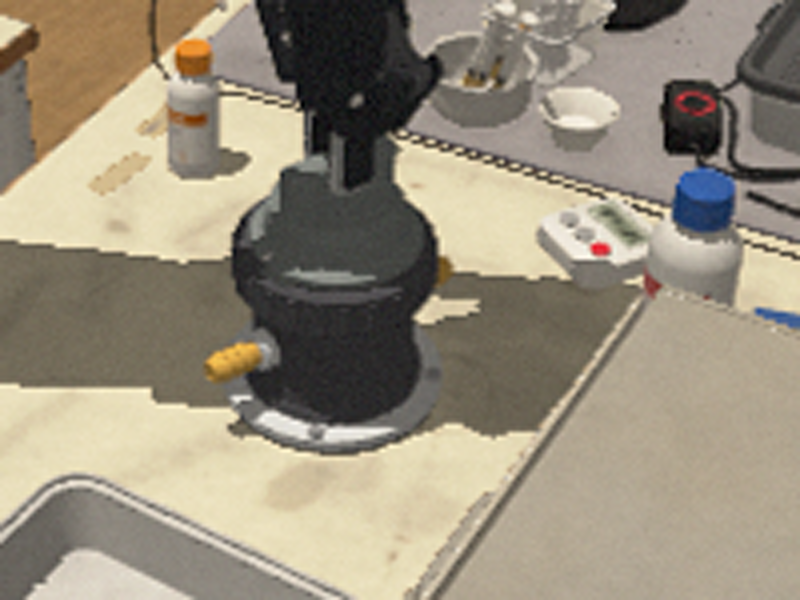

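The bar is in the fingers and now lies along the barbs (barb at about (235,360) in the crop, bar at (340,170)). I'll lift 15 mm and check the force.

Request:
{"method": "move_arm", "body": {
  "deltas": [
    [[-3,0,0],0],
    [[-6,0,0],0],
    [[-10,0,0],0],
    [[-15,0,0],0],
    [[-15,0,0],0]
  ]
}}

```text
time: 8.02
tool_pos: [606.2, -33.4, 117.7]
tcp_rot: [-168.4, 89.9, -136.0]
ft_force: [0.3, -0.4, -1.5]
finger_gap: 14.2
```

```bash
python3 -c "
from h import *
go([606,-33,250])
go([500,55,250])
"
```

```text
t 8.025 pos [606.2 -33.4 117.7] jawyaw 122.37 tilt [-0.001 -0.001 -1.   ] q [-7.900e+00  1.150e+01  8.940e+01 -1.000e-01  7.910e+01 -1.303e+02] F [ 0.3 -0.4 -1.5] T [ 0.   -0.02 -0.01] gap 14.2
 -> shift [-132.3    0.4   -0.2] turn None
t 8.025 pos [606.2 -33.4 117.7] jawyaw 122.37 tilt [-0.001 -0.001 -1.   ] q [-7.900e+00  1.150e+01  8.940e+01 -1.000e-01  7.910e+01 -1.303e+02] F [ 0.3 -0.4 -1.5] T [ 0.   -0.02 -0.01] gap 14.2
 -> shift [-132.3  131.5  -42.6] turn None
```

Request:
{"method": "move_arm", "body": {
  "deltas": [
    [[-20,0,0],0],
    [[-45,0,0],0],
    [[-75,0,0],0],
    [[-75,10,-3],0],
    [[-75,35,-12],0],
    [[-75,70,-23],0],
    [[-75,105,-34],0],
    [[-75,125,-41],0],
    [[-75,132,-43],0],
    [[-75,132,-43],0]
  ]
}}

```text
time: 9.28
tool_pos: [499.0, 55.3, 192.3]
tcp_rot: [-169.6, 89.9, -137.2]
ft_force: [-1.0, -0.4, -2.5]
finger_gap: 14.1
```

```bash
python3 -c "
from h import *
go([500,55,22])
P=cloud('top',snap('top','t2.png')[1])
P=cloud('side',snap('side','s2.png')[1])
"
```

```text
t 9.275 pos [499.   55.3 192.3] jawyaw 122.4 tilt [-0.001 -0.001 -1.   ] q [ 5.000e-01 -7.600e+00  1.010e+02 -1.000e-01  8.660e+01 -1.219e+02] F [-1.  -0.4 -2.5] T [-0.01 -0.04 -0.01] gap 14.1
 -> shift [170.3  -0.7   1. ] turn None
```

View pics/s2.png

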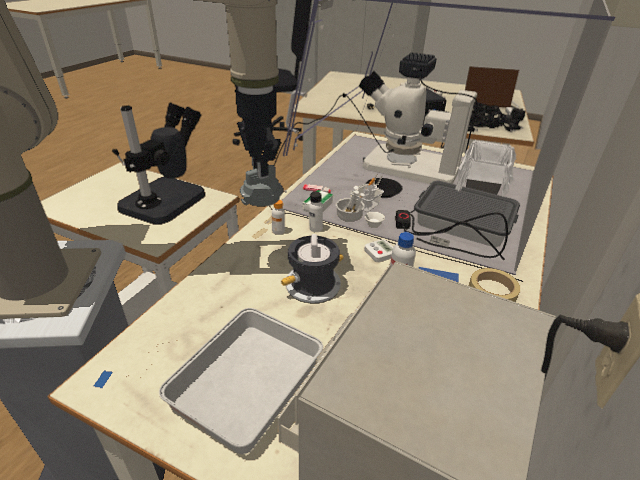

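The cover hangs upright in the gripper at (262,185). The white filter and its tab show in the housing at (315,245). Now I'll lower the cover.

Request:
{"method": "move_arm", "body": {
  "deltas": [
    [[40,0,0],0],
    [[85,0,0],0],
    [[125,0,0],0],
    [[150,0,0],0],
    [[160,0,0],0],
    [[166,0,0],0],
    [[168,0,0],0],
    [[168,0,0],0]
  ]
}}

```text
time: 10.38
tool_pos: [500.2, 54.5, 25.4]
tcp_rot: [-113.2, 89.9, -80.9]
ft_force: [0.8, -0.0, -1.5]
finger_gap: 13.8
```

```bash
python3 -c "
from h import *
go([500,55,21])
P=cloud('side',snap('side')[1]).reshape(-1,3)
m=(np.hypot(P[:,0]-499,P[:,1]-55)<60);print(np.histogram(P[m,2],bins=range(-6,100,4)))
P=cloud('top',np.zeros((480,640))+0)
"
```

```text
t 10.375 pos [500.2  54.5  25.4] jawyaw 122.35 tilt [ 0.    -0.001 -1.   ] q [ 4.000e-01  1.700e+00  1.104e+02 -1.000e-01  6.790e+01 -1.219e+02] F [ 0.8 -0.  -1.5] T [ 0.02  0.   -0.03] gap 13.8
 -> shift [4.4 0.5 0.1] turn None
(array([150, 358,  25,  46,  42,   2,  27, 142,  98,  52,  61,  49, 161,
        90,  35,  28,  33,  38,  43,  78,  18,  22,  25,  22,  15,   8]), array([-6, -2,  2,  6, 10, 14, 18, 22, 26, 30, 34, 38, 42, 46, 50, 54, 58,
       62, 66, 70, 74, 78, 82, 86, 90, 94, 98]))
```

Request:
{"method": "move_arm", "body": {
  "deltas": [
    [[2,0,0],0],
    [[3,0,0],0],
    [[3,0,0],0]
  ]
}}

```text
time: 10.8
tool_pos: [500.2, 54.5, 22.4]
tcp_rot: [-114.1, 89.9, -81.8]
ft_force: [-0.0, -0.1, -2.3]
finger_gap: 14.3
```

Request:
{"method": "move_arm", "body": {
  "deltas": [
    [[1,0,0],0],
    [[2,0,0],0],
    [[2,0,0],0]
  ]
}}

```text
time: 11.18
tool_pos: [500.1, 54.5, 20.3]
tcp_rot: [-117.1, 89.9, -84.7]
ft_force: [0.5, -1.5, -1.9]
finger_gap: 14.2
```

Request:
{"method": "move_arm", "body": {
  "deltas": [
    [[1,0,0],0],
    [[1.5,0,0],0],
    [[1.5,0,0],0]
  ]
}}

```text
time: 11.55
tool_pos: [500.3, 54.5, 20.2]
tcp_rot: [-119.3, 89.9, -86.9]
ft_force: [-6.3, -0.2, 12.6]
finger_gap: 14.0
```

Request:
{"method": "move_arm", "body": {
  "deltas": [
    [[1,0,0],0],
    [[1.5,0,0],0],
    [[1.5,0,0],0]
  ]
}}

```text
time: 11.92
tool_pos: [500.5, 54.6, 20.2]
tcp_rot: [-112.5, 89.9, -80.1]
ft_force: [-7.5, -0.4, 12.9]
finger_gap: 14.4
```

On the desk. Release and rise.

Request:
{"method": "move_arm", "body": {
  "deltas": [
    [[0,0,0],0],
    [[0,0,0],0],
    [[0,0,0],0],
    [[0,0,0],0],
    [[-10,0,0],0],
    [[-40,0,0],0],
    [[-90,0,0],0],
    [[-140,0,0],0],
    [[-190,0,0],0],
    [[-190,-60,20],0],
    [[-190,-60,20],0]
  ],
  "jaw": 0.2
}}

```text
time: 13.3
tool_pos: [551.4, 12.7, 210.5]
tcp_rot: [-102.3, 89.9, -70.0]
ft_force: [-0.6, -0.0, -0.4]
finger_gap: 51.3
```

```bash
python3 - <<'E'
from h import *
u,v=np.meshgrid(np.arange(640),np.arange(480))
out=[]
for n,c0,hd in(("side",(315,250),None),("top",(300,252),None)):
    im,d=snap(n,n+"3.png"); P=cloud(n,d); q=P.reshape(-1,3); g=im.reshape(-1,3).astype(int)
    m=(np.hypot(q[:,0]-606,q[:,1]+33)<45)&(q[:,2]>108)&(q[:,2]<132)
    x=q[m].astype(np.float32); print(n,"tab",len(x))
    if len(x)>10:
        print(x.mean(0),cv2.minAreaRect(x[:,:2]),cv2.fitLine(x[:,:2],cv2.DIST_L2,0,.01,.01).ravel(),np.percentile(x[:,2],[50,90,98]))
    m=(np.hypot(q[:,0]-500,q[:,1]-55)<60)&(q[:,2]>55)&(q[:,2]<80); x=q[m].astype(np.float32)
    print(n,"cover bar",len(x), x.mean(0) if len(x) else"",np.percentile(x[:,2],[5,50,95]) if len(x) else "")
    out.append(im)
A=cv2.resize(out[0][170:330,220:380,::-1],(400,400));B=cv2.resize(out[1][190:350,200:360,::-1],(400,400))
cv2.imwrite("pics/c4.png",np.hstack([A,B])); go([606,-33,150])
E
```

```text
side tab 105Traceback (most recent call last):
  File "<stdin>", line 9, in <module>
cv2.error: OpenCV(4.12.0) /io/opencv/modules/imgproc/src/convhull.cpp:143: error: (-215:Assertion failed) total >= 0 && (depth == CV_32F || depth == CV_32S) in function 'convexHull'
```

```bash
cat > m.py <<'E'
from h import *
out=[]
for n in("side","top"):
    im,d=snap(n,n+"3.png"); q=cloud(n,d).reshape(-1,3)
    for nm,c,R0,lo,hi in(("tab",(606,-33),38,108,132),("cover bar",(500,55),50,55,80)):
        m=(np.hypot(q[:,0]-c[0],q[:,1]-c[1])<R0)&(q[:,2]>lo)&(q[:,2]<hi); x=q[m]; y=np.ascontiguousarray(x[:,:2].astype(np.float32))
        print(n,nm,len(x))
        if len(x)>8: print(x.mean(0).round(1),cv2.minAreaRect(y),cv2.fitLine(y,cv2.DIST_L2,0,.01,.01).ravel().round(3),np.percentile(x[:,2],[5,50,95,99]).round())
    out.append(im)
A=cv2.resize(out[0][170:330,220:380,::-1],(400,400));B=cv2.resize(out[1][190:350,200:360,::-1],(400,400))
cv2.imwrite("pics/c4.png",np.hstack([A,B])); go([606,-33,150])
E
python3 m.py
```

```text
side tab 106
[606.3 -39.4 119.3] ((606.5178833007812, -34.17840576171875), (41.6041259765625, 12.501361846923828), 86.35806274414062) [ 6.90000e-02  9.98000e-01  6.06264e+02 -3.93770e+01] [111. 121. 123. 125.]
side cover bar 206
[501.1  49.7  63. ] ((501.4119567871094, 52.646644592285156), (65.18058013916016, 18.54372215270996), 31.283721923828125) [  0.859   0.512 501.068  49.749] [56. 64. 67. 68.]
top tab 60
[604.8 -45.4 121.3] ((605.6075439453125, -45.25828552246094), (13.146101951599121, 12.037185668945312), 89.98345947265625) [ 4.57000e-01 -8.89000e-01  6.04811e+02 -4.53760e+01] [113. 122. 126. 126.]
top cover bar 314
[500.7  55.3  66.8] ((500.7081298828125, 55.8267707824707), (65.18063354492188, 17.86614990234375), 32.06712341308594) [  0.844   0.536 500.663  55.297] [60. 67. 71. 72.]
t 13.45 pos [549.   15.1 210.1] jawyaw 122.35 tilt [-0.001 -0.001 -1.   ] q [-3.700e+00 -6.000e-01  9.250e+01 -1.000e-01  8.810e+01 -1.261e+02] F [-0.2  0.7  0.1] T [-0.08  0.03  0.01] gap 51.3
 -> shift [ 60.2 -71.   22.5] turn None
```

View pics/c4.png

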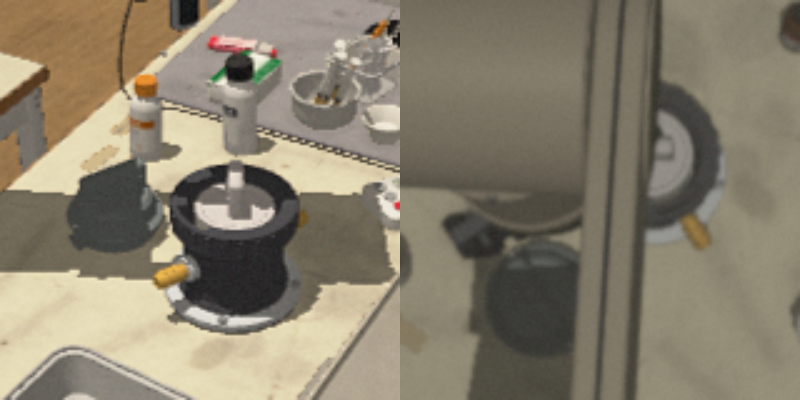

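The cover stands upright on the desk (bar top z≈67). The tab is at (606,-34), top z≈125, with its long axis at yaw ≈86°. The jaw has to go to yaw −4, a turn of +126.

Request:
{"method": "move_arm", "body": {
  "deltas": [
    [[0,-10,3],10],
    [[0,-25,8],20],
    [[0,-45,14],30],
    [[0,-60,19],40.5],
    [[0,-71,22.5],51],
    [[0,-71,22.5],61.5],
    [[0,-71,22.5],72],
    [[0,-71,22.5],82.5],
    [[0,-71,22.5],93],
    [[0,-71,22.5],103.5],
    [[0,-71,22.5],114],
    [[0,-71,22.5],124]
  ],
  "jaw": -0.1
}}

```text
time: 14.95
tool_pos: [605.3, -31.8, 210.7]
tcp_rot: [-21.2, 89.9, -113.2]
ft_force: [-0.8, 0.0, -0.2]
finger_gap: 38.3
```

```bash
python3 -c "
from h import *
go([606,-33.5,72],-3.6)
"
```

```text
t 14.95 pos [605.3 -31.8 210.7] jawyaw -1.93 tilt [-0.    -0.001 -1.   ] q [-7.8  8.2 83.3 -0.1 88.5 -5.9] F [-0.8  0.  -0.2] T [-0.06 -0.    0.03] gap 38.3
 -> shift [138.7   0.8   1.5] turn 1.666848805565806
```

Request:
{"method": "move_arm", "body": {
  "deltas": [
    [[30,0.8,1.5],1.7],
    [[70,0.8,1.5],1.7],
    [[100,0.8,1.5],1.7],
    [[120,0.8,1.5],1.7],
    [[132,0.8,1.5],1.7],
    [[138,0.8,1.5],1.7],
    [[138,0.8,1.5],1.7]
  ]
}}

```text
time: 15.82
tool_pos: [606.3, -33.5, 73.2]
tcp_rot: [9.9, 89.9, -83.7]
ft_force: [-1.0, -0.8, 0.0]
finger_gap: 38.5
```

Request:
{"method": "move_arm", "body": {
  "deltas": [
    [[0,0,0],0],
    [[0,0,0],0],
    [[0,0,0],0],
    [[0,0,0],0],
    [[0,0,0],0]
  ],
  "jaw": -1,
  "squeeze": 50
}}

```text
time: 16.45
tool_pos: [606.5, -33.5, 73.4]
tcp_rot: [32.4, 89.9, -61.3]
ft_force: [1.9, -0.6, 0.5]
finger_gap: 10.8
```

```bash
python3 -c "
from h import *
go([606,-33.5,72],-3.6)
"
```

```text
t 16.45 pos [606.5 -33.5  73.4] jawyaw -3.63 tilt [ 0.001 -0.001 -1.   ] q [-8.  13.8 91.6 -0.1 74.5 -4.3] F [ 1.9 -0.6  0.5] T [-0.06 -0.31 -0.04] gap 10.8
 -> shift [ 1.4 -0.5 -0. ] turn -0.028360030165714534
```

```bash
python3 -c "
from h import *
for n in('top','side'):
    q=cloud(n,np.load('pics/%s0.npz'%n)['d']).reshape(-1,3)
    for c in((477,-284),(465,-275)):
        m=(q[:,2]>70)&(q[:,2]<500)&(q[:,1]<-120)&(q[:,0]>300); dd=np.hypot(q[m,0]-c[0],q[m,1]-c[1]); i=np.argsort(dd)[:40:8]; print(n,c,dd[i].round(),q[m][i].round().tolist())
go([606,-33.5,200]); go([470,-278,200]); 
"
```

```text
top (477, -284) [124. 125. 126. 127. 127.] [[592.0, -331.0, 105.0], [593.0, -331.0, 110.0], [596.0, -325.0, 113.0], [598.0, -322.0, 103.0], [595.0, -331.0, 117.0]]
top (465, -275) [138. 140. 140. 141. 142.] [[592.0, -331.0, 105.0], [593.0, -331.0, 110.0], [593.0, -331.0, 117.0], [595.0, -329.0, 118.0], [599.0, -320.0, 117.0]]
side (477, -284) [124. 126. 127. 128. 129.] [[590.0, -335.0, 112.0], [591.0, -337.0, 114.0], [595.0, -331.0, 117.0], [598.0, -325.0, 116.0], [602.0, -317.0, 116.0]]
side (465, -275) [139. 141. 142. 143. 144.] [[590.0, -335.0, 112.0], [597.0, -323.0, 114.0], [595.0, -331.0, 115.0], [593.0, -338.0, 116.0], [600.0, -324.0, 115.0]]
t 16.45 pos [606.5 -33.5  73.4] jawyaw -3.63 tilt [ 0.001 -0.001 -1.   ] q [-8.  13.8 91.6 -0.1 74.5 -4.3] F [ 1.9 -0.6  0.5] T [-0.06 -0.31 -0.04] gap 10.8
 -> shift [-1.266e+02 -4.000e-01  1.000e-01] turn None
t 16.45 pos [606.5 -33.5  73.4] jawyaw -3.63 tilt [ 0.001 -0.001 -1.   ] q [-8.  13.8 91.6 -0.1 74.5 -4.3] F [ 1.9 -0.6  0.5] T [-0.06 -0.31 -0.04] gap 10.8
 -> shift [-126.4 -120.7  252.8] turn None
```

Request:
{"method": "move_arm", "body": {
  "deltas": [
    [[-3,0,0],0],
    [[-8,0,0],0],
    [[-16,0,0],0],
    [[-30,0,0],0],
    [[-50,0,0],0],
    [[-75,0,0],0],
    [[-100,0,0],0],
    [[-122,0,0],0],
    [[-130,0,0],0],
    [[-130,0,0],0]
  ]
}}

```text
time: 17.7
tool_pos: [606.9, -33.4, 204.4]
tcp_rot: [62.5, 89.8, -31.1]
ft_force: [-0.5, -0.2, -1.9]
finger_gap: 10.9
```

```bash
python3 -c "
from h import *
go([470,-278,200])
snap('side','s5.png')
"
```

```text
t 17.7 pos [606.9 -33.4 204.4] jawyaw -3.62 tilt [ 0.002 -0.001 -1.   ] q [-7.9  8.4 83.7 -0.1 87.7 -4.3] F [-0.5 -0.2 -1.9] T [0.03 0.03 0.02] gap 10.9
 -> shift [   4.5 -121.2  252.8] turn None
```

View pics/s5.png

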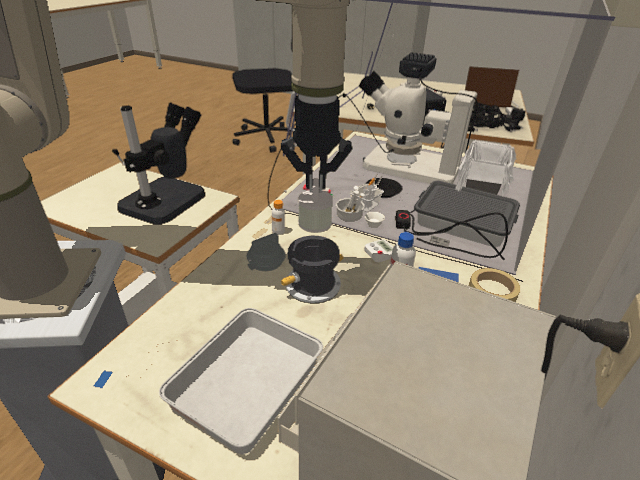

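The filter is out and hangs upright at (316,210), and the cover stands at (265,253). Next the tray.

Request:
{"method": "move_arm", "body": {
  "deltas": [
    [[0,-6,12],0],
    [[0,-18,38],0],
    [[0,-36,76],0],
    [[0,-55,115],0],
    [[0,-75,155],0],
    [[0,-94,195],0],
    [[0,-109,228],0],
    [[0,-118,246],0],
    [[0,-121,253],0],
    [[0,-121,253],0],
    [[0,-121,253],0]
  ]
}}

```text
time: 19.12
tool_pos: [470.1, -277.2, 203.3]
tcp_rot: [43.5, 89.9, -50.0]
ft_force: [0.5, -0.6, -1.0]
finger_gap: 10.7
```

Request:
{"method": "move_arm", "body": {
  "deltas": [
    [[20,0,0],0],
    [[55,0,0],0],
    [[90,0,0],0],
    [[120,0,0],0],
    [[140,0,0],0],
    [[150,0,0],0],
    [[154,0,0],0],
    [[154,0,0],0]
  ]
}}

```text
time: 20.12
tool_pos: [470.5, -277.4, 49.7]
tcp_rot: [51.0, 89.9, -42.6]
ft_force: [-0.4, -0.3, -1.8]
finger_gap: 10.8
```

```bash
python3 -c "
from h import *
go([470,-278,46])
"
```

```text
t 20.125 pos [ 470.5 -277.4   49.7] jawyaw -3.55 tilt [ 0.001 -0.001 -1.   ] q [-35.9   6.2 102.8  -0.   70.9 -32.3] F [-0.4 -0.3 -1.8] T [ 0.02 -0.03  0.05] gap 10.8
 -> shift [ 3.7 -0.5  0.6] turn None
```

Request:
{"method": "move_arm", "body": {
  "deltas": [
    [[2,0,0],0],
    [[3,0,0],0],
    [[3,0,0],0]
  ]
}}

```text
time: 20.5
tool_pos: [470.8, -277.6, 47.1]
tcp_rot: [54.1, 89.9, -39.4]
ft_force: [0.4, 0.1, -0.2]
finger_gap: 10.6
```

Request:
{"method": "move_arm", "body": {
  "deltas": [
    [[1,0,0],0],
    [[2,0,0],0],
    [[2,0,0],0]
  ]
}}

```text
time: 20.88
tool_pos: [471.3, -278.0, 47.1]
tcp_rot: [52.7, 89.8, -40.8]
ft_force: [-5.7, 3.4, 15.0]
finger_gap: 10.2
```

Request:
{"method": "move_arm", "body": {
  "deltas": [
    [[-1,0,0],0],
    [[-1,0,0],0],
    [[-1,0,0],0]
  ]
}}

```text
time: 21.25
tool_pos: [471.1, -277.8, 47.7]
tcp_rot: [53.2, 89.8, -40.3]
ft_force: [0.4, 0.4, -2.7]
finger_gap: 10.6
```

Request:
{"method": "move_arm", "body": {
  "deltas": [
    [[0,0,0],0],
    [[0,0,0],0],
    [[0,0,0],0],
    [[0,0,0],0],
    [[-10,0,0],0],
    [[-40,0,0],0],
    [[-90,0,0],0],
    [[-145,0,0],0],
    [[-200,0,0],0],
    [[-200,60,0],0],
    [[-200,120,0],0],
    [[-200,120,0],0]
  ],
  "jaw": -0.1
}}

```text
time: 22.75
tool_pos: [592.5, -283.9, 244.2]
tcp_rot: [-117.1, 89.9, 149.5]
ft_force: [0.3, 0.2, -0.8]
finger_gap: 38.4
```

```bash
python3 - <<'E'
from h import *
go([470,-278,200])
out=[]
for n in("side","top"):
    im,d=snap(n); q=cloud(n,d).reshape(-1,3); out.append(im[:,:,::-1])
    for nm,c,R0,lo,hi in(("tab",(471,-278),38,75,110),("cover bar",(500,55),50,55,80)):
        m=(np.hypot(q[:,0]-c[0],q[:,1]-c[1])<R0)&(q[:,2]>lo)&(q[:,2]<hi); x=q[m]
        if len(x): print(n,nm,len(x),x.mean(0).round(1),np.percentile(x[:,2],[5,50,95,99]).round())
    m=(np.hypot(q[:,0]-471,q[:,1]+278)<38)&(q[:,2]>50)&(q[:,2]<75); print(" body",m.sum(),np.percentile(q[m,2],[10,50,90]) if m.any() else "")
    if n=="top":
        m=(q[:,0]>300)&(q[:,0]<640)&(q[:,1]>-450)&(q[:,1]<-120)&(q[:,2]>34)&(q[:,2]<52); print(" tray",cv2.minAreaRect(q[m][:,:2].astype(np.float32)))
cv2.imwrite("pics/end.png",np.hstack([cv2.resize(o,(400,300)) for o in out]))
E
```

```text
t 22.75 pos [ 592.5 -283.9  244.2] jawyaw -3.44 tilt [-0.002  0.001 -1.   ] q [-30.1  15.7  71.2   0.   93.2 -26.6] F [ 0.3  0.2 -0.8] T [-0.01 -0.    0.02] gap 38.4
 -> shift [  44.5 -122.6    1.5] turn None
side tab 230 [ 471.9 -283.4   90.8] [78. 94. 96. 97.]
side cover bar 204 [501.   49.5  63.3] [56. 64. 68. 69.]
 body 983 [58.24111564 60.42266066 62.49585126]
top tab 35 [ 472.8 -288.2   94.9] [89. 96. 98. 99.]
top cover bar 314 [500.7  55.3  66.6] [61. 67. 71. 72.]
 body 210 [58.57012044 61.37272568 63.6631024 ]
 tray ((477.27154541015625, -284.40130615234375), (234.52627563476562, 182.69000244140625), 55.02336883544922)
```

View pics/end.png

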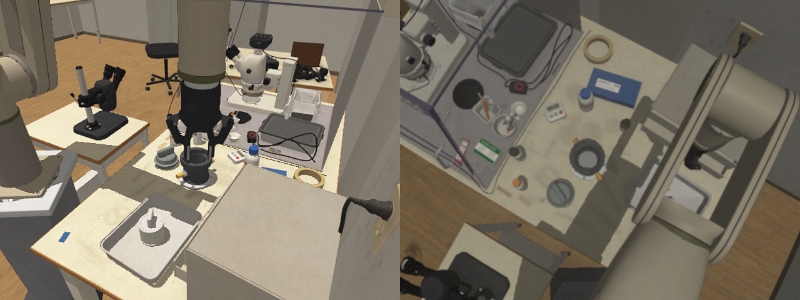

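The filter stands upright in the tray, with its tab top at z≈96 and body top at ≈61. The cover is upright on the desk, the tray hasn't moved, and the gripper is clear. Handing in.

```bash
python3 -c "
from bench import r
print(r.hand_in())"
```

```text
the job is handed in; nothing more can be done
None
```

The job is done and handed in at about 23 s of the 70 s allowed. I turned the cover anticlockwise about 74° until its bar lay along the barbs. I then lifted it off and stood it on the bare desk at about (500, 55), and stood the filter in the tray at about (471, -278).

**Last checks, from both cameras:**
- The cover's bar top is at z ≈ 67 mm (68 expected), so it stands upright.
- The filter's tab top is at z ≈ 96 mm and its body top at ≈ 61 mm (96 and 62 expected), so it stands upright on the tray floor.
- The tray moved less than 1 mm, and the other things looked undisturbed in the final picture; I did not measure them.
- The gripper was empty and clear of everything, at a reported z of 244 mm.

**What failed or disagreed:**
- **First grasp:** it closed on air above the bar and touched nothing. In the camera depth the fingertips stood about 31 mm higher than the reported TCP height, in both the start view and the grasp view. I corrected for that and never found the cause.
- **Finger opening:** it read about 14 mm on the 16 mm bar and about 11 mm on the 12 mm tab. Both grasps held.
- **Contact forces:** setting the parts down gave about 15 N each, the highest the readings showed.

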